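# Find the full salt canister by its weight and hold it out

## Task

Two identical lidded canisters stand on the chopping board, and only one still has its block of salt: lift the left-hand one (as seen from the robot) well clear of the board to feel its weight, stand it gently back on the board and let go, then lift the right-hand one in the same way. Finish while holding the heavier of the two, upright and still, about 10 cm clear above the middle of the tray, with the lighter one left standing upright on the board. Do not put the heavier one down or let go of it at the end, do not drop or slam or tip the canisters, and leave everything else alone.

Things in the scene. Friction and masses are not known exactly. Their poses are not given: they have to be found in the camera images.
- canister_left_center (a point): lidded steel canister, 68 mm diameter, 130 mm high with the round wooden knob fixed on its fixed lid (knob 24 mm diameter, top 34 mm of the height). Left-hand of two alike on the board as seen from the robot (greater y). Point: its centre, 65 mm above the underside, 31 mm below the lid's top; z up
- canister_right_center (a point): lidded steel canister, 68 mm diameter, 130 mm high with the round wooden knob fixed on its fixed lid (knob 24 mm diameter, top 34 mm of the height). Right-hand of two alike on the board as seen from the robot (smaller y). Point: its centre, 65 mm above the underside, 31 mm below the lid's top; z up
- canister_left: the same left-hand canister; origin at the centre of its underside. Either one may be the full one: with its salt block, loose inside, it weighs 0.45 to 0.65 kg in all; the other 0.15 to 0.25 kg
- canister_right: the same right-hand canister; origin at the centre of its underside. Either one may be the full one: with its salt block, loose inside, it weighs 0.45 to 0.65 kg in all; the other 0.15 to 0.25 kg
- board_mid (a point): centre of the top face of the fixed light wooden chopping board, 220 mm (its x) by 300 mm (its y) by 20 mm thick; z up. The canisters stand about 75 mm either side of it along its y
- board: the same chopping board, origin at the centre of its underside
- tray_mid (a point): centre of the inner floor of the fixed, low plywood tray, 180 mm (its x) by 240 mm (its y) outside, rim 16 mm above the table, floor 6 mm above the table; z up
- tray: the same tray, origin at the centre of its underside
- teacup: the teacup in the tray, origin at the centre of its underside
- dish_mid (a point): a small blue ceramic dish, 64 mm wide, 25 mm high, standing on the board; to be left alone. This point is its centre, half-way up
- teacup_mid (a point): a small white teacup, 56 mm wide, 42 mm high, standing in the tray near one corner; to be left alone. This point is its centre, half-way up
- sauce_mid (a point): an amber sauce bottle, 62 mm wide, 190 mm high, beyond the board; to be left alone. This point is its centre, half-way up
- jar_mid (a point): a glass jar with a steel cap, 80 mm wide, 100 mm high, beyond the board; to be left alone. This point is its centre, half-way up
- bowl_mid (a point): a white ceramic bowl, 130 mm wide, 60 mm high, beyond the tray; to be left alone. This point is its centre, half-way up
- mug_mid (a point): a blue ceramic mug, 76 mm wide, 85 mm high, to the robot's left of the board; to be left alone. This point is its centre, half-way up
- spoon_grip (a point): a spoon 200 mm long lying on the table on the robot's right; to be left alone. This point is on its handle
Things that resemble listed ones, but are neither listed nor needed, are in the scene too. What is shaped like the canister_left but red or yellow is not meant.

How it is judged:
By the outcome, as a careful person would: the job done as asked, in the order asked, and still so for the second after the job is handed in, while the arm keeps its last pose, push and grip.
It also fails if it takes over 58 s, if anything falls off the work surface, if the arm or the gripper's body presses on something with over 40 N, if the wrist force passes 120 N, or if a joint passes its speed limit or range.

## Robot

A 6-joint arm with a two-finger parallel gripper is mounted at the origin on the work surface. World frame = base frame: x ahead of the robot, y to its left, z up, the work surface at z = 0. Lengths are in mm, angles in rad, forces in N, time in s.
With the tool pointing down it reaches from about 275 to 1000 mm from the base axis. Payload 8.4 kg.
Tool frame: the origin (TCP) lies midway between the tips of the shut fingers; the grasp point (between the pads) lies 19 mm behind it (r.grip_point_offset is the distance from the TCP to the grasp point, in mm); z points along the fingers, y is the line along which they close (so a half turn about z gives the same grasp; the last joint's range is limited). The gripper opens to 85 mm and grips with 20 to 120 N. Pads are 22 mm wide; open, the fingers measure 114 mm over their backs; the gripper's body (76 mm by 85 mm) begins 54 mm behind the grasp point. The pads swing forward as they close: fully open they stand 13 mm farther back than shut.
Start: joints at [-0.002, 0.353, 1.633, -0, 1.155, -0.002], TCP at [625.002, -0, 231.281] pointing down, gripper open.
Joint ranges: [-2.63, 2.63], [-0.92, 2.1], [0.06, 2.66], [-1.3, 4.44], [0, 2.69], [-3.02, 3.02]. Speed limits (rad/s): [2.22, 2.22, 2.79, 3.14, 3.14, 3.14].

## Interface

Orientations are given as [roll, pitch, yaw] about the fixed x, y, z axes, in that order (R = Rz(yaw) Ry(pitch) Rx(roll)).
In Python, from rig import r gives the robot as it stands. The module is installed in compiled form; this text tells all that it offers.
- The arm moves only by the shell command python3 -m creep 'ROWS' [FORCE]. ROWS is text: rows parted by semicolons, each of 7 numbers parted by spaces: the turn, a rotation vector about the tool's x, y, z in degrees, then the shift along the tool's x, y, z in m, then the closure in counts, from 0 (fully open) to 255 (shut). A call has 1 to 8 rows; each row is the pose to reach, as a shift and turn from the pose commanded when the call began, along the tool's axes at that moment; what a row does not reach only later rows make up. A row lasts 1/8 s, in which the tool goes at most 62.5 mm and 10.7 degrees, less where a joint would pass 70% of its speed; a pose out of reach is approached as far as the arm can. A call with a gripper value outside its range is refused whole. The fingers move at their own pace and stop on an object; FORCE is the grip in N (left out, the last holds). Time passes only in rows, so rows that repeat a pose let the fingers close. It gives the time, the measured TCP pose, the force, the opening and the grip force at its end, in the units of the state.
- r.sense(): the state, without advancing time (a new reading comes with each control period).
- r.grab_frame(name): name is "scene" or "side" or "wrist"; returns a dict with "img" (420x560x3 uint8, red, green, blue), "range_z" (420x560 float32, mm along the optical axis (not along the pixel's ray), 0 where there is no reading), "K" (3x3 intrinsics, pixels), "world_from_camera" (4x4, takes a point from camera to world coordinates). Camera axes: x right, y up, looking along -z (the intrinsics and any distortion apply to the point x, -y, -z); pixel columns grow to the right and rows downward; lengths in mm; the calibration is good to about 2 mm. A picture is of the moment at which its call begins.
- r.sign_off(): hands the job in; it is judged then, once.
The state is a dict: "clock": time; "qpos": joint angles; "qvel": joint speeds; "joint_efforts": joint torques, N m; "eef_pos": TCP position; "tcp_rot": TCP orientation; "contact_force": force on the tool from outside, world axes, zero at the start; "wrist_torque": the same for the moment, N m; "opening": opening from 0.0 (shut) to 1.0 (fully open); "grasp_force": force on a finger pad.
Only numpy, scipy, OpenCV 4.12 (cv2) and the standard library are available. Lean on these libraries where they do the work, as an engineer would, in place of code of your own. Each camera call takes 0.05 s, during which the arm holds its last target. There are 200 camera calls.

## Working session

There is one attempt and no reset: what is moved stays moved. The work goes in short steps, Python scripts to look and compute and a shell command to move; the robot and the scene stay as the last step left them, time stands still between calls to the robot, and variables do not carry over. Pictures are saved under pics/ and viewed, at most 10 in all, crops included, and the job is handed in when it is done.

```bash
mkdir -p pics; python3 - <<'E'
from rig import r
import cv2,numpy as np
a=r.grab_frame("scene");b=r.grab_frame("side")
for n,f in(("scene",a),("side",b)):
    cv2.imwrite(f"pics/{n}.png",f["img"][:,:,::-1]);np.savez(f"{n}.npz",**f)
    print(n,f["K"].round(1).tolist(),f["world_from_camera"].round(2).tolist())
print(r.sense())
E
```

```text
scene [[448.8, 0.0, 273.3], [0.0, 448.8, 209.1], [0.0, 0.0, 1.0]] [[0.08, -0.64, 0.77, 1465.47], [1.0, 0.05, -0.06, -86.46], [0.0, 0.77, 0.64, 842.33], [0.0, 0.0, 0.0, 1.0]]
side [[545.1, 0.0, 276.8], [0.0, 545.1, 214.1], [0.0, 0.0, 1.0]] [[0.9, 0.34, -0.28, 135.57], [-0.44, 0.69, -0.58, -852.63], [-0.0, 0.64, 0.76, 1222.79], [0.0, 0.0, 0.0, 1.0]]
{'clock': 0.1, 'qpos': array([-2.41094404e-03,  3.53594600e-01,  1.63404464e+00, -7.38388540e-06,
        1.15518381e+00, -2.39089885e-03]), 'qvel': array([-0.00178561, -0.00154502, -0.00152833, -0.00035622,  0.00124768,
       -0.00111599]), 'joint_efforts': array([ 4.27485766e-04, -6.06356549e+01, -3.42817569e+01, -7.40920814e-05,
        3.91241178e-03, -4.99377973e-05]), 'eef_pos': array([ 6.24586118e+02, -8.15578347e-03,  2.30633404e+02]), 'tcp_rot': array([-3.14036224e+00,  3.80984762e-06,  1.57077927e+00]), 'contact_force': array([ 0.11426542,  0.09636789, -0.55873033]), 'wrist_torque': array([ 0.03403203, -0.00056379, -0.03086984]), 'grasp_force': 0.0, 'opening': 0.9974637322576639}
```

View pics/scene.png

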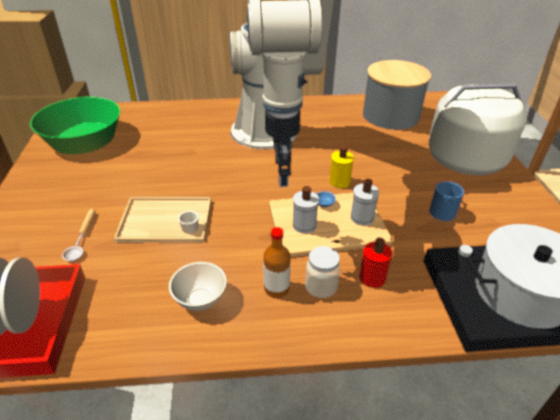

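View pics/side.png

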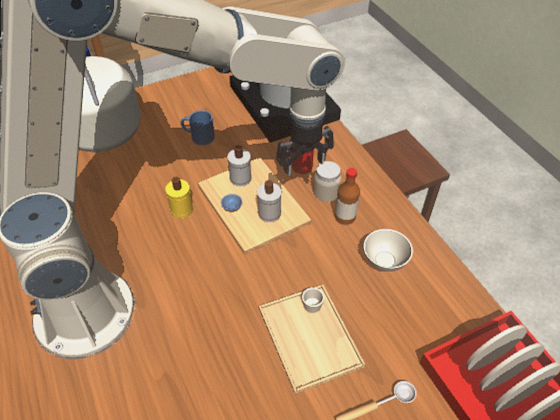

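The scene view looks back at the robot. The steel canisters are at about (365,202), which is the left one, and (305,210), the right one. The look-alikes are yellow at (342,168) and red at (376,263). The side view shows the steel pair at (240,165) and (269,200), both standing on the board, so they fit the description. I'll measure them next and confirm in a crop.

```bash
cat > h.py <<'E'
import numpy as np,cv2
def cloud(f):
    K=f["K"];T=f["world_from_camera"];d=f["range_z"].astype(float)
    v,u=np.mgrid[:d.shape[0],:d.shape[1]]
    p=np.stack([(u-K[0,2])/K[0,0]*d,-(v-K[1,2])/K[1,1]*d,-d],-1)
    w=p@T[:3,:3].T+T[:3,3]; w[d<=0]=np.nan
    return w
E
python3 - <<'E'
from h import *
for n in("scene","side"):
    f=dict(np.load(n+".npz"));w=cloud(f);hsv=cv2.cvtColor(f["img"],cv2.COLOR_RGB2HSV)
    print(n)
    m=(w[...,2]>12)&(w[...,0]>330)&(w[...,0]<900)&(np.abs(w[...,1])<420)&(w[...,2]<215)
    k,l,s,c=cv2.connectedComponentsWithStats(m.astype(np.uint8))
    # slices at several heights
    for lo,hi in((14,27),(30,50),(60,85),(100,114),(122,146),(146,160)):
        q=m&(w[...,2]>lo)&(w[...,2]<hi)
        k,l,s,c=cv2.connectedComponentsWithStats(q.astype(np.uint8))
        for i in range(1,k):
            if s[i,4]>12:
                p=w[l==i];mn=p.min(0);mx=p.max(0)
                print((lo,hi),s[i,4],"px",c[i].round(),"xyz",np.median(p,0).round(),"x",mn[0].round(),mx[0].round(),"y",mn[1].round(),mx[1].round(),"hsv",np.median(hsv[l==i],0))
    # boards: light wood low saturation & z
    for nm,reg in(("tray",(w[...,1]<-80)),("board",(w[...,1]>-80))):
        q=(w[...,2]>(11 if nm=="tray" else 14))&(w[...,2]<26)&(w[...,0]>330)&(w[...,0]<800)&(np.abs(w[...,1])<450)&reg
        k,l,s,c=cv2.connectedComponentsWithStats(q.astype(np.uint8));i=1+s[1:,4].argmax()
        print(nm,cv2.minAreaRect(w[l==i][:,:2].astype(np.float32)),np.median(w[l==i][:,2]))
a=np.load("scene.npz")["img"][120:300,110:480]
b=np.load("side.npz")["img"][120:300,150:370]
im=np.hstack([a,b]);im=cv2.resize(im,(798,int(180*798/590)),interpolation=cv2.INTER_CUBIC)
cv2.imwrite("pics/crop.png",im[:,:,::-1])
E
```

```text
scene
(14, 27) 74 px [339. 181.] xyz [365. 205.  21.] x 338.0 375.0 y 182.0 243.0 hsv [ 25. 255. 161.]
(14, 27) 3734 px [328. 227.] xyz [577. 145.  19.] x 420.0 659.0 y -15.0 298.0 hsv [ 23. 112. 252.]
(14, 27) 22 px [139. 198.] xyz [ 390. -401.   15.] x 385.0 397.0 y -420.0 -381.0 hsv [ 16.  130.5 226.5]
(14, 27) 31 px [158. 197.] xyz [ 393. -343.   16.] x 387.0 404.0 y -376.0 -315.0 hsv [ 16. 127. 233.]
(14, 27) 13 px [179. 198.] xyz [ 400. -281.   15.] x 397.0 404.0 y -290.0 -266.0 hsv [ 17. 121. 223.]
(14, 27) 28 px [208. 205.] xyz [ 441. -194.   16.] x 407.0 475.0 y -201.0 -189.0 hsv [ 19.  108.  233.5]
(14, 27) 32 px [325. 202.] xyz [465. 145.  24.] x 449.0 474.0 y 133.0 156.0 hsv [104.  127.  191.5]
(14, 27) 25 px [206. 220.] xyz [ 507. -198.   15.] x 480.0 533.0 y -202.0 -195.0 hsv [ 19. 112. 218.]
(14, 27) 48 px [188. 220.] xyz [ 510. -246.   23.] x 504.0 522.0 y -262.0 -227.0 hsv [ 20.  47. 165.]
(14, 27) 50 px [190. 229.] xyz [ 550. -237.   21.] x 529.0 555.0 y -264.0 -218.0 hsv [ 17.  65. 147.]
(14, 27) 13 px [204. 231.] xyz [ 553. -201.   16.] x 540.0 567.0 y -204.0 -199
[... 9062 characters left out ...]
-36. 131.] x 729.0 783.0 y -53.0 -2.0 hsv [ 12. 169. 158.]
(122, 146) 50 px [268. 189.] xyz [553.  62. 133.] x 545.0 565.0 y 57.0 71.0 hsv [ 12. 126.  90.]
(146, 160) 32 px [238. 148.] xyz [538. 233. 150.] x 526.0 549.0 y 222.0 249.0 hsv [ 11.  139.5  82.5]
(146, 160) 40 px [269. 183.] xyz [557.  68. 148.] x 546.0 569.0 y 58.0 82.0 hsv [ 11. 135. 119.]
(146, 160) 37 px [349. 184.] xyz [749. -31. 152.] x 742.0 767.0 y -37.0 -15.0 hsv [ 12. 163. 130.]
tray ((518.4801025390625, -319.91180419921875), (242.91409301757812, 109.37519073486328), 84.64178466796875) 14.670632827650707
board ((534.6143188476562, 138.62890625), (221.86782836914062, 303.904541015625), 4.725717544555664) 18.80454716372583
```

View pics/crop.png

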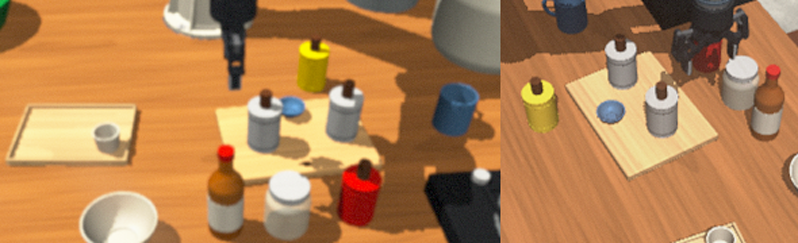

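The crop confirms it. The two grey steel canisters on the board are at crop px (345,110) left and (265,120) right, and the yellow and red ones stand off the board. Estimated positions are left ≈ (538,236), right ≈ (557,71), with knob tops at z ≈ 150. I'll move above the left one and look from close by.

```bash
python3 -m creep '0 0 0 0.06 -0.022 0 0; 0 0 0 0.12 -0.044 0 0; 0 0 0 0.18 -0.066 0 0; 0 0 0 0.236 -0.087 0 0; 0 0 0 0.236 -0.087 0 0; 0 0 0 0.236 -0.087 0 0' 60
python3 - <<'E'
from rig import r
from h import *
f=r.grab_frame("wrist");np.savez("w1.npz",**f);cv2.imwrite("pics/w1.png",f["img"][:,:,::-1])
w=cloud(f)
for lo,hi in((105,120),(130,146),(146,158)):
    q=(w[...,2]>lo)&(w[...,2]<hi);k,l,s,c=cv2.connectedComponentsWithStats(q.astype(np.uint8))
    for i in range(1,k):
        if s[i,4]>40:
            p=w[l==i];print((lo,hi),s[i,4],c[i].round(),p.min(0).round(),p.max(0).round(),np.median(p,0).round())
# tray from side+scene clouds
for n in("scene","side"):
    g=dict(np.load(n+".npz"));v=cloud(g)
    q=(v[...,2]>10)&(v[...,2]<18)&(v[...,0]>340)&(v[...,0]<640)&(v[...,1]<-180)&(v[...,1]>-470)
    q=cv2.morphologyEx(q.astype(np.uint8),cv2.MORPH_CLOSE,np.ones((5,5)))
    k,l,s,c=cv2.connectedComponentsWithStats(q);i=1+s[1:,4].argmax()
    m=(l==i)&(v[...,2]>12)&(v[...,2]<18)
    print(n,cv2.minAreaRect(v[m][:,:2].astype(np.float32)),m.sum())
E
```

```text
clock: 0.85
eef_pos: [537.8, 235.9, 231.0]
tcp_rot: [-3.141, 0.001, 1.572]
contact_force: [0.7, -0.8, -0.0]
opening: 1.0
grasp_force: 0.0
(105, 120) 3929 [283. 200.] [505. 204. 105.] [572. 271. 120.] [539. 244. 116.]
(105, 120) 357 [511. 221.] [729. 208. 105.] [744. 230. 120.] [732. 223. 113.]
(105, 120) 351 [ 59. 223.] [334. 205. 105.] [351. 227. 120.] [348. 220. 113.]
(105, 120) 2354 [301. 354.] [524.  51. 105.] [591. 107. 120.] [555.  86. 116.]
(105, 120) 269 [469. 414.] [726. -12. 105.] [747.   9. 120.] [739.   3. 110.]
(130, 146) 168 [283. 201.] [527. 238. 130.] [551. 249. 146.] [539. 248. 138.]
(130, 146) 232 [533. 234.] [729. 208. 130.] [752. 228. 132.] [739. 218. 130.]
(130, 146) 360 [ 36. 235.] [329. 204. 130.] [351. 227. 132.] [339. 216. 131.]
(130, 146) 225 [302. 372.] [547.  75. 130.] [569.  85. 144.] [556.  82. 136.]
(146, 158) 778 [283. 217.] [527. 226. 146.] [550. 249. 152.] [539. 238. 150.]
scene ((483.3316650390625, -314.1795654296875), (241.31674194335938, 186.84527587890625), 85.4338150024414) 498
side ((482.5184020996094, -316.60894775390625), (242.1779022216797, 180.58200073242188), 85.59272766113281) 607
```

View pics/w1.png

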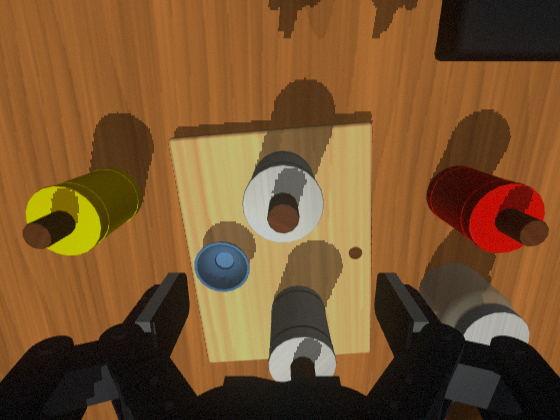

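The wrist view shows the left knob at (283,217), which gives (539,237.5) with its top at 150. The right knob is at (302,370), roughly (558,72). The tray middle is about (483,-316). Going down onto the left knob.

```bash
python3 -m creep '0 0 0 0.0015 0.001 0.03 0; 0 0 0 0.0015 0.001 0.06 0; 0 0 0 0.0015 0.001 0.085 0; 0 0 0 0.0015 0.001 0.1 0; 0 0 0 0.0015 0.001 0.109 0; 0 0 0 0.0015 0.001 0.109 0; 0 0 0 0.0015 0.001 0.109 0'
python3 -m creep '0 0 0 0 0 0 120; 0 0 0 0 0 0 160; 0 0 0 0 0 0 200; 0 0 0 0 0 0 255; 0 0 0 0 0 0 255; 0 0 0 0 0 0 255; 0 0 0 0 0 0 255; 0 0 0 0 0 0 255' 60
python3 -c "
from rig import r;print(r.sense()['joint_efforts'].round(2),r.sense()['wrist_torque'])"
```

```text
clock: 1.78
eef_pos: [539.6, 237.6, 123.1]
tcp_rot: [3.14, -0.0, 1.571]
contact_force: [-0.6, 0.2, 1.6]
opening: 1.005
grasp_force: 0.0
clock: 2.78
eef_pos: [539.0, 237.6, 122.6]
tcp_rot: [3.142, -0.0, 1.571]
contact_force: [-1.9, -0.5, 5.1]
opening: 0.26
grasp_force: 58.7
[ -0.45 -56.6  -27.98  -0.18  -0.71   0.  ] [-0.08136283  0.33757258 -0.00606768]
```

Gripped: the opening of about 22 mm matches the knob. Lifting smoothly by 120 mm and weighing it.

```bash
python3 -m creep '0 0 0 0 0 -0.004 255; 0 0 0 0 0 -0.014 255; 0 0 0 0 0 -0.03 255; 0 0 0 0 0 -0.05 255; 0 0 0 0 0 -0.07 255; 0 0 0 0 0 -0.09 255; 0 0 0 0 0 -0.107 255; 0 0 0 0 0 -0.117 255'
python3 -m creep '0 0 0 0 0 -0.003 255; 0 0 0 0 0 -0.003 255; 0 0 0 0 0 -0.003 255; 0 0 0 0 0 -0.003 255'
for i in 1 2 3; do python3 -m creep '0 0 0 0 0 0 255; 0 0 0 0 0 0 255' | grep -E 'contact|clock|eef|opening'; done
python3 -c "
from rig import r
from h import *
f=r.grab_frame('side');cv2.imwrite('pics/lift1.png',f['img'][100:300,150:400,::-1].repeat(2,0).repeat(2,1))"
```

```text
clock: 3.78
eef_pos: [539.3, 237.6, 240.8]
tcp_rot: [3.14, -0.001, 1.571]
contact_force: [0.3, 0.1, -6.3]
opening: 0.259
grasp_force: 59.1
clock: 4.28
eef_pos: [538.7, 237.4, 241.6]
tcp_rot: [-3.141, 0.0, 1.571]
contact_force: [-0.4, 0.8, -5.2]
opening: 0.262
grasp_force: 59.1
clock: 4.53
eef_pos: [539.0, 237.5, 242.1]
contact_force: [0.3, 0.6, -4.4]
opening: 0.26
clock: 4.78
eef_pos: [539.0, 237.5, 242.3]
contact_force: [0.4, 0.5, -4.3]
opening: 0.26
clock: 5.03
eef_pos: [539.0, 237.5, 242.3]
contact_force: [0.7, -0.6, -5.4]
opening: 0.262
```

View pics/lift1.png

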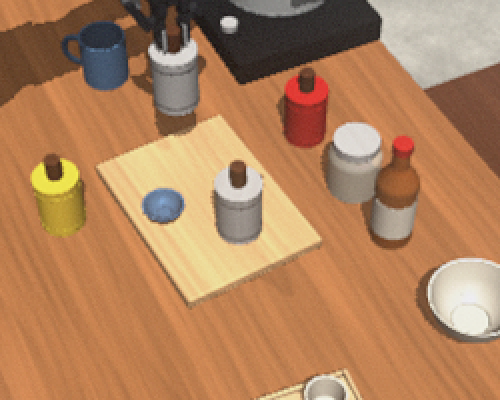

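The left canister (held at (175,75) in the crop) hangs upright and reads about 5 N, so it is probably the full one. Setting it back down slowly.

```bash
python3 -m creep '0 0 0 0 0 0.004 255; 0 0 0 0 0 0.014 255; 0 0 0 0 0 0.03 255; 0 0 0 0 0 0.05 255; 0 0 0 0 0 0.07 255; 0 0 0 0 0 0.088 255; 0 0 0 0 0 0.1 255; 0 0 0 0 0 0.108 255'
python3 -m creep '0 0 0 0 0 0.003 255; 0 0 0 0 0 0.005 255; 0 0 0 0 0 0.007 255; 0 0 0 0 0 0.009 255; 0 0 0 0 0 0.0105 255; 0 0 0 0 0 0.0115 255; 0 0 0 0 0 0.0115 255;0 0 0 0 0 0.0115 255'
```

```text
clock: 6.08
eef_pos: [538.9, 237.5, 133.4]
tcp_rot: [-3.141, 0.0, 1.571]
contact_force: [0.6, 0.2, -5.5]
opening: 0.26
grasp_force: 59.1
clock: 7.08
eef_pos: [539.0, 237.5, 122.8]
tcp_rot: [-3.142, 0.0, 1.571]
contact_force: [-0.5, 0.3, -5.4]
opening: 0.259
grasp_force: 59.5
```

```bash
python3 -m creep '0 0 0 0 0 0.0005 255; 0 0 0 0 0 0.0005 255; 0 0 0 0 0 0.0005 255'|grep -E 'eef|cont'; python3 -m creep '0 0 0 0 0 0.0005 255; 0 0 0 0 0 0.0005 255; 0 0 0 0 0 0.0005 255'|grep -E 'eef|cont'
```

```text
eef_pos: [539.1, 237.6, 122.7]
contact_force: [-2.0, -0.1, 2.0]
eef_pos: [539.2, 237.6, 122.7]
contact_force: [-3.6, -1.2, 7.1]
```

It is standing on the board. Easing the press and opening.

```bash
python3 -m creep '0 0 0 0 0 -0.0004 255; 0 0 0 0 0 -0.0004 255; 0 0 0 0 0 -0.0004 180; 0 0 0 0 0 -0.0004 150; 0 0 0 0 0 -0.0004 100; 0 0 0 0 0 -0.0004 0; 0 0 0 0 0 -0.0004 0; 0 0 0 0 0 -0.0004 0'
python3 -m creep '0 0 0 0 0 -0.02 0; 0 0 0 0 0 -0.06 0; 0 0 0 0 0 -0.1 0; 0 0 0 0 0 -0.11 0; 0 0 0 0 0 -0.11 0; 0 0 0 0 0 -0.11 0;0 0 0 0 0 -0.11 0'
python3 -m creep '0 0 0 -0.04 0.005 0 0; 0 0 0 -0.08 0.01 0 0; 0 0 0 -0.12 0.014 0 0; 0 0 0 -0.15 0.017 0 0; 0 0 0 -0.165 0.0185 0 0;0 0 0 -0.165 0.0185 0 0;0 0 0 -0.165 0.0185 0 0'
python3 - <<'E'
from rig import r
from h import *
f=r.grab_frame("wrist");cv2.imwrite("pics/w2.png",f["img"][:,:,::-1]);w=cloud(f)
g=r.grab_frame("scene");cv2.imwrite("pics/s2.png",g["img"][130:270,220:430,::-1].repeat(3,0).repeat(3,1))
for n,w in(("w",w),("scene",cloud(g))):
  for lo,hi in((105,120),(130,146),(146,158)):
    q=(w[...,2]>lo)&(w[...,2]<hi)&(w[...,0]>480)&(w[...,0]<620)&(w[...,1]>0)&(w[...,1]<300);k,l,s,c=cv2.connectedComponentsWithStats(q.astype(np.uint8))
    for i in range(1,k):
        if s[i,4]>30:
            p=w[l==i];print(n,(lo,hi),s[i,4],c[i].round(),p.min(0).round(),p.max(0).round(),np.median(p,0).round())
E
```

```text
clock: 8.82
eef_pos: [539.0, 237.5, 122.2]
tcp_rot: [3.142, -0.0, 1.571]
contact_force: [-0.7, -0.5, 0.6]
opening: 1.002
grasp_force: 0.0
clock: 9.7
eef_pos: [538.4, 237.2, 230.8]
tcp_rot: [-3.14, 0.001, 1.571]
contact_force: [-0.0, 0.9, -0.3]
opening: 0.998
grasp_force: 0.0
clock: 10.58
eef_pos: [557.4, 73.4, 232.0]
tcp_rot: [-3.141, -0.0, 1.571]
contact_force: [0.7, -0.2, 0.2]
opening: 1.004
grasp_force: 0.0
w (105, 120) 2067 [256.  13.] [509. 203. 105.] [570. 223. 118.] [539. 215. 116.]
w (105, 120) 3864 [282. 202.] [524.  38. 105.] [591. 106. 120.] [558.  79. 116.]
w (130, 146) 172 [282. 204.] [546.  74. 130.] [569.  84. 146.] [558.  82. 139.]
w (146, 158) 766 [282. 220.] [547.  61. 146.] [570.  84. 152.] [558.  73. 150.]
scene (105, 120) 298 [366. 194.] [506. 204. 105.] [573. 270. 120.] [550. 231. 115.]
scene (105, 120) 315 [306. 201.] [527.  39. 105.] [595. 106. 120.] [569.  68. 115.]
scene (130, 146) 43 [367. 186.] [532. 225. 131.] [552. 248. 146.] [547. 234. 138.]
scene (130, 146) 49 [306. 194.] [559.  61. 130.] [572.  84. 146.] [567.  70. 138.]
scene (146, 158) 42 [368. 181.] [529. 225. 147.] [552. 246. 152.] [540. 236. 149.]
scene (146, 158) 46 [306. 189.] [545.  60. 146.] [571.  83. 151.] [561.  72. 149.]
```

View pics/s2.png

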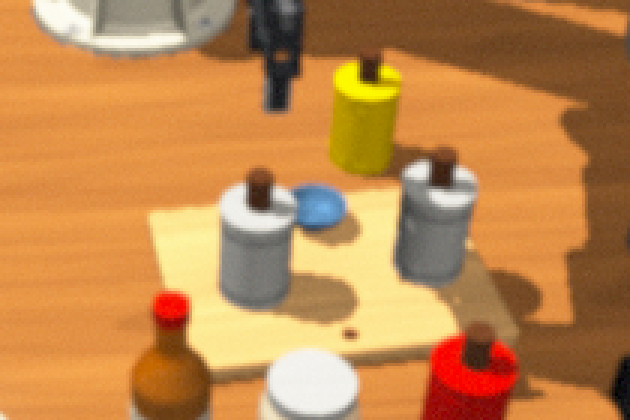

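The left canister stands upright where it was (crop (435,220)). The right knob is at (558,72.5), just below the tool. Descending, gripping, lifting and weighing.

```bash
python3 -m creep '0 0 0 -0.0005 0.0005 0.03 0; 0 0 0 -0.0005 0.0005 0.06 0; 0 0 0 -0.0005 0.0005 0.085 0; 0 0 0 -0.0005 0.0005 0.1 0; 0 0 0 -0.0005 0.0005 0.1085 0; 0 0 0 -0.0005 0.0005 0.1085 0; 0 0 0 -0.0005 0.0005 0.1085 0'
python3 -m creep '0 0 0 0 0 0 120; 0 0 0 0 0 0 160; 0 0 0 0 0 0 200; 0 0 0 0 0 0 255; 0 0 0 0 0 0 255; 0 0 0 0 0 0 255; 0 0 0 0 0 0 255; 0 0 0 0 0 0 255' 60
```

```text
clock: 11.55
eef_pos: [558.6, 72.1, 124.5]
tcp_rot: [3.14, -0.0, 1.571]
contact_force: [0.0, -0.4, 0.0]
opening: 1.001
grasp_force: 0.0
clock: 12.55
eef_pos: [558.3, 72.0, 124.1]
tcp_rot: [3.141, -0.0, 1.571]
contact_force: [-1.8, -0.6, 5.5]
opening: 0.258
grasp_force: 59.2
```

```bash
python3 -m creep '0 0 0 0 0 -0.004 255; 0 0 0 0 0 -0.014 255; 0 0 0 0 0 -0.03 255; 0 0 0 0 0 -0.05 255; 0 0 0 0 0 -0.07 255; 0 0 0 0 0 -0.09 255; 0 0 0 0 0 -0.107 255; 0 0 0 0 0 -0.117 255'
python3 -m creep '0 0 0 0 0 -0.003 255; 0 0 0 0 0 -0.003 255; 0 0 0 0 0 -0.003 255; 0 0 0 0 0 -0.003 255'
for i in 1 2 3; do python3 -m creep '0 0 0 0 0 0 255; 0 0 0 0 0 0 255' | grep -E 'contact|clock|eef|opening'; done
```

```text
clock: 13.55
eef_pos: [558.4, 72.1, 242.2]
tcp_rot: [3.14, -0.0, 1.571]
contact_force: [0.1, 0.4, -1.2]
opening: 0.264
grasp_force: 58.8
clock: 14.05
eef_pos: [557.7, 72.0, 243.1]
tcp_rot: [-3.141, 0.0, 1.571]
contact_force: [-0.0, -1.0, -2.1]
opening: 0.26
grasp_force: 58.8
clock: 14.3
eef_pos: [558.0, 72.0, 243.6]
contact_force: [1.0, -0.1, -1.2]
opening: 0.26
clock: 14.55
eef_pos: [558.0, 72.0, 243.7]
contact_force: [-0.4, 0.0, -1.4]
opening: 0.26
clock: 14.8
eef_pos: [558.0, 72.0, 243.7]
contact_force: [0.0, -0.3, -1.4]
opening: 0.262
```

The right one reads about 1.4 N against 5 N for the left, so the left is the heavier. Putting the right one back.

```bash
python3 -m creep '0 0 0 0 0 0.004 255; 0 0 0 0 0 0.014 255; 0 0 0 0 0 0.03 255; 0 0 0 0 0 0.05 255; 0 0 0 0 0 0.07 255; 0 0 0 0 0 0.088 255; 0 0 0 0 0 0.1 255; 0 0 0 0 0 0.108 255'|grep -E 'eef|cont'
python3 -m creep '0 0 0 0 0 0.003 255; 0 0 0 0 0 0.005 255; 0 0 0 0 0 0.007 255; 0 0 0 0 0 0.009 255; 0 0 0 0 0 0.0105 255; 0 0 0 0 0 0.0115 255; 0 0 0 0 0 0.0115 255;0 0 0 0 0 0.0115 255'|grep -E 'eef|cont'
python3 -m creep '0 0 0 0 0 0.0005 255; 0 0 0 0 0 0.0005 255; 0 0 0 0 0 0.0005 255'|grep -E 'eef|cont'
```

```text
eef_pos: [557.8, 72.0, 134.8]
contact_force: [1.0, -0.2, -1.3]
eef_pos: [558.0, 72.0, 124.2]
contact_force: [0.3, -0.2, -2.3]
eef_pos: [558.1, 72.0, 124.1]
contact_force: [-1.9, 0.2, 5.6]
```

```bash
python3 -m creep '0 0 0 0 0 -0.0002 255; 0 0 0 0 0 -0.0002 255; 0 0 0 0 0 -0.0002 180; 0 0 0 0 0 -0.0002 150; 0 0 0 0 0 -0.0002 100; 0 0 0 0 0 -0.0002 0; 0 0 0 0 0 -0.0002 0; 0 0 0 0 0 -0.0002 0'
python3 -m creep '0 0 0 0 0 -0.02 0; 0 0 0 0 0 -0.06 0; 0 0 0 0 0 -0.1 0; 0 0 0 0 0 -0.108 0; 0 0 0 0 0 -0.108 0; 0 0 0 0 0 -0.108 0;0 0 0 0 0 -0.108 0'
python3 -m creep '0 0 0 0.04 -0.005 0 0; 0 0 0 0.08 -0.01 0 0; 0 0 0 0.12 -0.014 0 0; 0 0 0 0.15 -0.017 0 0; 0 0 0 0.165 -0.019 0 0;0 0 0 0.165 -0.019 0 0;0 0 0 0.165 -0.019 0 0'
python3 - <<'E'
from rig import r
from h import *
f=r.grab_frame("wrist");cv2.imwrite("pics/w3.png",f["img"][:,:,::-1]);w=cloud(f)
for lo,hi in((105,120),(146,158)):
    q=(w[...,2]>lo)&(w[...,2]<hi)&(w[...,0]>480)&(w[...,0]<620)&(w[...,1]>0)&(w[...,1]<300);k,l,s,c=cv2.connectedComponentsWithStats(q.astype(np.uint8))
    for i in range(1,k):
        if s[i,4]>30:
            p=w[l==i];print((lo,hi),s[i,4],c[i].round(),p.min(0).round(),p.max(0).round(),np.median(p,0).round())
E
```

```text
clock: 18.18
eef_pos: [558.0, 72.0, 123.9]
tcp_rot: [3.142, -0.0, 1.571]
contact_force: [0.2, -0.4, 0.5]
opening: 0.997
grasp_force: 0.0
clock: 19.05
eef_pos: [557.3, 71.9, 230.6]
tcp_rot: [-3.139, 0.0, 1.571]
contact_force: [-0.6, 0.5, 0.6]
opening: 1.0
grasp_force: 0.0
clock: 19.92
eef_pos: [539.0, 236.0, 231.6]
tcp_rot: [-3.141, 0.001, 1.57]
contact_force: [-0.5, -0.0, 1.3]
opening: 0.998
grasp_force: 0.0
(105, 120) 3904 [282. 200.] [505. 204. 105.] [573. 271. 120.] [539. 244. 116.]
(105, 120) 2352 [300. 354.] [524.  50. 105.] [591. 107. 120.] [555.  85. 116.]
(146, 158) 780 [282. 217.] [528. 225. 146.] [550. 249. 152.] [539. 238. 150.]
```

View pics/w3.png

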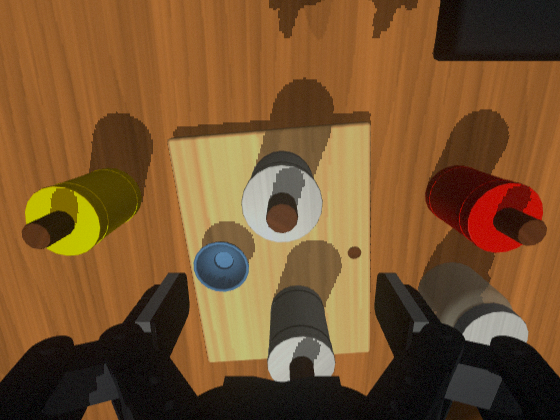

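Both canisters stand upright in place, with the left knob at (282,217), or (539,237.5). Gripping the left one again, a little firmer for the carry.

```bash
python3 -m creep '0 0 0 0.0015 0 0.03 0; 0 0 0 0.0015 0 0.06 0; 0 0 0 0.0015 0 0.085 0; 0 0 0 0.0015 0 0.1 0; 0 0 0 0.0015 0 0.1085 0; 0 0 0 0.0015 0 0.1085 0; 0 0 0 0.0015 0 0.1085 0'
python3 -m creep '0 0 0 0 0 0 120; 0 0 0 0 0 0 160; 0 0 0 0 0 0 200; 0 0 0 0 0 0 255; 0 0 0 0 0 0 255; 0 0 0 0 0 0 255; 0 0 0 0 0 0 255; 0 0 0 0 0 0 255' 70
python3 -m creep '0 0 0 0 0 -0.004 255; 0 0 0 0 0 -0.014 255; 0 0 0 0 0 -0.03 255; 0 0 0 0 0 -0.055 255; 0 0 0 0 0 -0.08 255; 0 0 0 0 0 -0.105 255; 0 0 0 0 0 -0.13 255; 0 0 0 0 0 -0.15 255'
python3 -m creep '0 0 0 0 0 -0.015 255; 0 0 0 0 0 -0.02 255; 0 0 0 0 0 -0.02 255; 0 0 0 0 0 -0.02 255'
```

```text
clock: 20.85
eef_pos: [539.6, 238.7, 124.2]
tcp_rot: [3.14, -0.001, 1.571]
contact_force: [-1.5, -0.0, 0.2]
opening: 1.001
grasp_force: 0.0
clock: 21.85
eef_pos: [539.1, 238.6, 123.8]
tcp_rot: [3.141, -0.0, 1.571]
contact_force: [-1.1, -1.2, 5.6]
opening: 0.259
grasp_force: 68.7
clock: 22.85
eef_pos: [539.1, 238.5, 275.6]
tcp_rot: [3.14, -0.001, 1.571]
contact_force: [0.7, 0.3, -5.3]
opening: 0.253
grasp_force: 69.0
clock: 23.35
eef_pos: [538.6, 238.3, 292.5]
tcp_rot: [-3.14, 0.001, 1.571]
contact_force: [-0.2, -0.0, -4.8]
opening: 0.256
grasp_force: 69.1
```

Heading for the tray at about 190 mm underside height, with smooth acceleration and braking.

```bash
python3 -m creep '0 0 0 -0.004 0 0 255; 0 0 0 -0.014 -0.001 0 255; 0 0 0 -0.03 -0.003 0 255; 0 0 0 -0.052 -0.005 0 255; 0 0 0 -0.077 -0.008 0 255; 0 0 0 -0.103 -0.01 0 255; 0 0 0 -0.129 -0.013 0 255; 0 0 0 -0.155 -0.016 0 255'
python3 -m creep '0 0 0 -0.026 -0.003 0 255; 0 0 0 -0.052 -0.005 0 255; 0 0 0 -0.078 -0.008 0 255; 0 0 0 -0.104 -0.01 0 255; 0 0 0 -0.13 -0.013 0 255; 0 0 0 -0.156 -0.016 0 255; 0 0 0 -0.182 -0.018 0 255; 0 0 0 -0.208 -0.021 0 255'
python3 -m creep '0 0 0 -0.026 -0.003 0 255; 0 0 0 -0.052 -0.005 0 255; 0 0 0 -0.078 -0.008 0 255; 0 0 0 -0.104 -0.01 0 255; 0 0 0 -0.129 -0.013 0 255; 0 0 0 -0.153 -0.015 0 255; 0 0 0 -0.172 -0.017 0 255; 0 0 0 -0.184 -0.019 0 255'
python3 -m creep '0 0 0 -0.005 -0.001 0 255; 0 0 0 -0.007 -0.001 0 255; 0 0 0 -0.007 -0.001 0 255; 0 0 0 -0.007 -0.001 0 255'
```

```text
clock: 24.35
eef_pos: [522.5, 81.3, 293.5]
tcp_rot: [3.141, 0.0, 1.57]
contact_force: [-0.9, -0.5, -5.4]
opening: 0.254
grasp_force: 69.0
clock: 25.35
eef_pos: [501.0, -126.4, 293.6]
tcp_rot: [3.141, 0.0, 1.57]
contact_force: [0.0, -1.2, -5.7]
opening: 0.26
grasp_force: 69.0
clock: 26.35
eef_pos: [482.2, -309.8, 293.4]
tcp_rot: [-3.141, 0.0, 1.57]
contact_force: [0.2, 0.8, -5.5]
opening: 0.258
grasp_force: 69.0
clock: 26.85
eef_pos: [482.1, -315.0, 293.4]
tcp_rot: [-3.142, -0.0, 1.571]
contact_force: [0.3, 0.1, -5.0]
opening: 0.26
grasp_force: 69.0
```

```bash
python3 -m creep '0 0 0 0 0 0.003 255; 0 0 0 0.0 0 0.012 255; 0 0 0 0 0 0.025 255; 0 0 0 0 0 0.04 255; 0 0 0 0 0 0.055 255; 0 0 0 0 0 0.068 255; 0 0 0 0 0 0.076 255; 0 0 0 0 0 0.08 255'>/dev/null
python3 -m creep '0 0 0 0 0 0 255; 0 0 0 0 0 0 255; 0 0 0 0 0 0 255; 0 0 0 0 0 0 255; 0 0 0 0 0 0 255; 0 0 0 0 0 0 255; 0 0 0 0 0 0 255; 0 0 0 0 0 0 255'
python3 - <<'E'
from rig import r
from h import *
g=r.grab_frame("scene");s=r.grab_frame("side")
cv2.imwrite("pics/fin.png",np.hstack([g["img"][60:360,80:480],s["img"][100:400,150:450]])[:,:,::-1])
for f in(g,s):
    w=cloud(f)
    q=(w[...,2]>100)&(w[...,2]<206)&(abs(w[...,0]-483)<80)&(abs(w[...,1]+316)<80);p=w[q];print(q.sum(),np.percentile(p,[1,50,99],axis=0).round())
E
```

```text
clock: 28.85
eef_pos: [482.0, -315.5, 213.4]
tcp_rot: [-3.142, -0.0, 1.571]
contact_force: [0.4, 0.5, -6.0]
opening: 0.259
grasp_force: 68.9
940 [[ 460. -346.  111.]
 [ 508. -310.  169.]
 [ 517. -284.  206.]]
858 [[ 449. -352.  111.]
 [ 468. -340.  177.]
 [ 512. -304.  206.]]
```

View pics/fin.png

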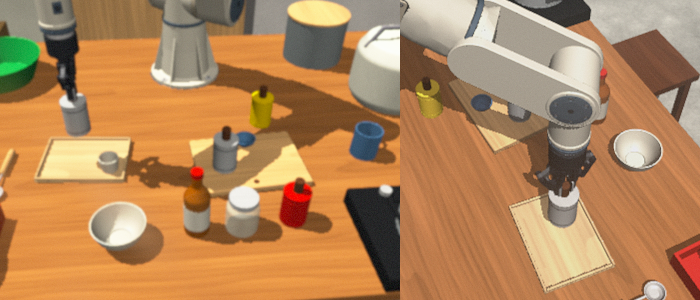

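The heavy canister is held upright over the tray at (75,115), with its underside at z ≈ 110. The light one stands upright on the board at (225,150), and nothing else has moved. Handing in.

```bash
python3 -c "
from rig import r;print(r.sign_off())"
```

```text
the job is handed in; nothing more can be done
None
```

I've handed the job in: the left canister is the heavier (about 5 N against 1.4 N) and is held upright and still about 10 cm above the middle of the tray, while the lighter right one stands upright on the board.

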